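# Lock the jar clamp, loosen the lid, release the clamp

## Task

The jar standing in the worktop jar clamp has a stiff twist-off lid. Gently squeeze the clamp's two handles together until they snap over centre and hold the jar by themselves, turn the lid anticlockwise just until you feel it come up against its stop and the safety button pops up (do not force it on, or the jar twists in the jaws), then flick the release lever with light pressure so that the handles spring open. Leave the jar standing where it is in the clamp, let go of everything, and do not disturb the other things on the worktop.

Things in the scene. Friction and masses are not known exactly. Their poses are not given: they have to be found in the camera images.
- clamp: Jar clamp: steel locking pliers lying flat, 320 mm long, on a foot fixed to the worktop. Origin: on the worktop, on the midline between the closed handles. x points to the jar (75 mm away), z up; both handles run to -x, 28 to 50 mm high. Jaws stand round the jar at the same height; open they leave it 1 to 3 mm free on each side. A 6 mm foot plate lies under the jar only.
- handles_grip (a point): Where to squeeze, along y (axes as the clamp's): on the midline, x = -95 mm, 39 mm above the worktop. Closed, the handles are 34 mm wide over the outside, centred here; each is 12 mm thick. The fixed one (-y side) ends at x = -153 mm, the moving one (+y side) at -135 mm; open, its outer face stands 18 mm farther out here, 35 mm from the midline.
- handle (a joint): Angle of the moving handle about its pivot (60 mm from the grip point): 0 open, 0.27 at the centre point, 0.30 locked, at its stop. The squeeze takes up to about 8 N at the grip point, falling to nothing at the centre point; then the handle snaps to its stop and stays. More than 60 N bends it. Released, it springs back to 0.
- lever_tab (a point): Middle of the +y face of the release lever's thumb tab: an upright steel plate behind the ends of the handles, 34 mm long, 5 mm thick, 22 to 64 mm above the worktop (this point: 49 mm). Press it in the clamp's -y direction, away from the moving handle, with 2 to 6 N; the locked handle springs open after 3 to 7 mm, a hard stop comes at about 11 mm.
- lever: The release lever that carries the thumb tab; it turns on an upright pin at its origin, 36 mm from the tab's middle toward the jar, and springs back when let go. More than 20 N bends it.
- jar: Amber glass jar, 66 mm across, 97 mm tall with lid, 0.25 to 0.5 kg, loose on the clamp's foot between the jaws. Origin: centre of its underside, z up. Aluminium lid 62 mm across, ribbed side 79 to 95 mm above the underside. It turns anticlockwise (from above) with 0.2 N m and stops hard after 0.4 to 1.15 rad: not visible, must be felt. The clamped jar twists at 0.4 to 0.7 N m, unclamped at once.
- jar_side (a point): A point on the jar's wall, 33 mm from its axis and 30 mm above its underside; it shows whether the jar is shifted or twisted.
- lid_button (a point): Top centre of the safety button, an 18 mm disc in the middle of the lid. It starts about level with the lid's top, 97.5 mm above the jar's underside, and pops up about 2.3 mm over the last 0.15 rad before the lid's stop. It does not turn with the lid.
- mug: Bystander: a dark mug, 82x114x97 mm. Origin under its centre.
- tumbler: Bystander: a clear drinking glass, 80x80x91 mm. Origin under its centre.
- tin: Bystander: a tall food tin, 75x75x110 mm. Origin under its centre.
- spice_jar: Bystander: a small spice jar, 42x42x96 mm. Origin under its centre.
- bowl: Bystander: a small bowl, 114x115x51 mm. Origin under its centre.
There are look-alikes about, which are no part of the job. What is shaped like the jar but purple or turquoise is not meant.

How it is judged:
On the way, in this order (a step that is already met when the one before it is completed fails the run):
1. the handles are locked over centre and hold the jar by themselves, the fingers off them (value of joint handle above 0.28 rad and contact force between the fingers and handle below 0.1 N and contact force between jar and clamp above 10 N), for 0.2 s.
2. with the clamp locked, the lid is turned to its stop: the safety button has popped up at least 1.9 mm (value of joint handle above 0.28 rad and z of lid_button in the frame of jar above 0.0994 m), for 0.1 s.
3. the release lever is pressed by the fingers, at least 2 mm (distance of lever_tab from where it was at the start of the episode above 0.002 m and contact force between the fingers and lever above 0.5 N).
At the end, for the whole second after the job is handed in: The moving handle is back open (joint under 0.06 rad) and the lever back at rest (within 2 mm), the lid is at its stop with the button popped up at least 1.9 mm, and the jar stands upright (within 0.08 rad) and still in the open clamp, the point on its wall within 8 mm of where it was (value of joint handle below 0.06 rad and z of lid_button in the frame of jar above 0.0994 m and distance of jar_side from where it was at the start of the episode below 0.008 m and angle between jar's own z axis and vertical below 0.08 rad and linear speed of jar below 0.01 m/s and distance of lever_tab from where it was at the start of the episode below 0.002 m); the robot touches nothing.
It fails at once if the jar is shifted or twisted in the jaws: its wall point is more than 8 mm from where it started (distance of jar_side from where it was at the start of the episode above 0.008 m).
It fails at once if the moving handle is squeezed with more than 60 N (contact force between the fingers and handle above 60 N).
It fails at once if the release lever is pressed with more than 20 N (contact force between the fingers and lever above 20 N).
It fails at once if a bystander is pushed more than 30 mm away (distance of any of mug, tumbler, tin, spice_jar, bowl from where it was at the start of the episode above 0.03 m).
It also fails if it takes over 58 s, if anything falls off the work surface, if the arm or the gripper's body presses on something with over 40 N, if the wrist force passes 120 N, or if a joint passes its speed limit or range.

## Robot

A 6-joint arm with a two-finger parallel gripper is mounted at the origin on a cart in front of the work surface, level with it; the furniture and walls round the work are solid. World frame = base frame: x ahead of the robot, y to its left, z up, the work surface at z = 0. Lengths are in m, angles in rad, forces in N, time in s.
With the tool pointing down it reaches from about 0.4 to 0.825 m from the base axis. Payload 7 kg.
Tool frame: the origin (TCP) lies between the finger pads; the fingertips stand 11 mm ahead of it and the grasp point (between the pads) lies 8 mm behind it (arm.tips_ahead is the distance from the TCP to the fingertips, in m); z points along the fingers, x is the direction in which the jaws open and shut, and the axes are right-handed (so a half turn about z gives the same grasp; the last joint's range is limited). The gripper opens to 88 mm and grips with 3 to 60 N. Pads are 19 mm wide; open, the fingers measure 130 mm over their backs; the gripper's body (78 mm by 193 mm) begins 47 mm behind the grasp point.
Start: joints at [1.536, 0.359, 0.012, 0, -1.224, -0.288], TCP at [0.214, 0.64, 0.202] pointing down, gripper open.
Joint ranges: [-3.07, 3.07], [-1.43, 2.12], [-1.02, 1.25], [-3.03, 1.67], [-3.05, -0], [-3.03, 3.03]. Speed limits (rad/s): [2.39, 2.39, 3.01, 3.14, 3.14, 3.14].

## Interface

Orientations are given as [roll, pitch, yaw] about the fixed x, y, z axes, in that order (R = Rz(yaw) Ry(pitch) Rx(roll)).
In Python, from station import arm, optics, finder gives the robot as it stands. The module is installed in compiled form; this text tells all that it offers.
- The arm moves only by the tool apply_moves, never from a script. Its argument "increments" is one flat list of numbers, 6 for each row, row after row: the shift along the world's x, y, z in m, then the turn, a rotation vector about the world's x, y, z in rad. In form: [tx, ty, tz, rx, ry, rz, tx, ty, tz, rx, ry, rz, ...]. A call has 1 to 20 rows; each row shifts and turns the pose as measured when the row begins; what a row does not reach is not made up. A row lasts 1/12 s, in which the tool goes at most 41.7 mm and 7.16 degrees, less where a joint would pass 70% of its speed; a pose out of reach is approached as far as the arm can. A call with a gripper value outside its range is refused whole. "hand" is the closure, from 0 (fully open) to 1 (shut), set as the call begins (left out, the last holds). The fingers move at their own pace and stop on an object; "force" is the grip in N (left out, the last holds). Time passes only in rows, so rows that do not move let the fingers close. It gives the time, the measured TCP pose, the force and the opening at its end, in the units of the state.
- arm.get_state(): the state, without advancing time (a new reading comes with each control period).
- optics.grab_frame(name): name is "scene" or "side" or "wrist"; returns the picture (400x640x3 uint8, red, green, blue); there is no depth.
- optics.camera_model(name): a dict with "fx", "fy", "cx", "cy" (pixels), "world_to_cam" (4x4, takes a point from world to camera coordinates); the wrist camera has in their place "T_tool_cam" (4x4, takes a point from camera to tool coordinates, whose origin is the TCP and whose axes are the tool frame's). Camera axes: x right, y up, looking along -z (the intrinsics and any distortion apply to the point x, -y, -z); pixel columns grow to the right and rows downward; lengths in m; the calibration is good to about 2 mm. A picture is of the moment at which its call begins: read the wrist's pose just before it. camera_model takes no time and is no camera call.
- arm.job_done(): hands the job in, once; it reports no verdict.
Trained networks look in the newest picture that a camera, given by its name, has taken for a name from the list of things; names that differ only in an ending like _2 or _b are one class to them, and where a whole thing is asked for, a point or a joint stands for the part that bears it (a point fixed in the world has none). Each returns a list of dicts, best first, with "conf" (0 to 1); they miss things now and then, are a little off and sometimes report something else, mostly with a low value. They report only what shows in the picture. A call takes as long as a camera call. They do not tell look-alikes from the thing itself.
- finder.find_in(camera, name): "box" ([left, top, right, bottom] in pixels, round what is visible of it).
- finder.landmark_of(camera, name): "point" ([column, row] in pixels: a listed point, or the origin of a listed thing).
The state is a dict: "t": time; "q": joint angles; "qd": joint speeds; "joint_efforts": joint torques, N m; "eef_pos": TCP position; "ee_rot": TCP orientation; "force": force on the tool from outside, world axes, zero at the start; "moment": the same for the moment, N m; "width": finger opening in m.
Only numpy, scipy, OpenCV 4.12 (cv2) and the standard library are available. Lean on these libraries where they do the work, as an engineer would, in place of code of your own. Each camera call takes 0.05 s, during which the arm holds its last target. There are 200 camera calls.

## Working session

There is one attempt and no reset: what is moved stays moved. The work goes in short steps, Python scripts to look and compute and a tool call to move; the robot and the scene stay as the last step left them, time stands still between calls to the robot, and variables do not carry over. Pictures are saved under pics/ and viewed, about 8 in all and at most 12, crops included, and the job is handed in when it is done.

Besides the shell and the picture viewer there is one more tool, called after "Emit:" in YAML: its name, and indented under it one key for each argument. apply_moves: Moves the arm, as the interface text tells. Its arguments: {"type":"object","properties":{"increments":{"type":"array"},"hand":{"type":"number"},"force":{"type":"number"}},"required":["increments"]}

```bash
mkdir -p pics; cat > h.py <<'E'
from station import arm, optics, finder
import numpy as np, cv2
from scipy.spatial.transform import Rotation as R
def grab(n,f=None):
    im=optics.grab_frame(n)
    if f: cv2.imwrite('pics/'+f,im[:,:,::-1])
    return im
def T_wc(name):
    m=optics.camera_model(name)
    if 'world_to_cam' in m: return m,np.linalg.inv(np.array(m['world_to_cam']))
    s=arm.get_state(); T=np.eye(4); T[:3,:3]=R.from_euler('xyz',s['ee_rot']).as_matrix(); T[:3,3]=s['eef_pos']
    return m,T@np.array(m['T_tool_cam'])
def ray(name,p):
    m,T=T_wc(name)
    d=T[:3,:3]@np.array([(p[0]-m['cx'])/m['fx'],-(p[1]-m['cy'])/m['fy'],-1.])
    return T[:3,3],d/np.linalg.norm(d)
def onz(name,p,z):
    o,d=ray(name,p); return o+d*(z-o[2])/d[2]
def proj(name,X):
    m,T=T_wc(name); c=np.linalg.inv(T)@np.append(X,1)
    return np.array([m['cx']+m['fx']*c[0]/-c[2], m['cy']-m['fy']*c[1]/-c[2]])
def tri(rs):
    A=sum(np.eye(3)-np.outer(d,d) for o,d in rs); b=sum((np.eye(3)-np.outer(d,d))@o for o,d in rs)
    return np.linalg.solve(A,b)
E
python3 - <<'E'
from h import *
np.set_printoptions(precision=4,suppress=True)
print(arm.get_state(), arm.tips_ahead)
for n in ['scene','side','wrist']:
    im=grab(n,n+'0.png'); m=optics.camera_model(n); print(n,{k:np.array(v).round(4).tolist() for k,v in m.items()})
    for k in ['clamp','handles_grip','lever_tab','lever','jar','lid_button','mug','tumbler','tin','spice_jar','bowl']:
        print(k,[(np.array(r['point']).round(1).tolist(),round(r['conf'],2)) for r in finder.landmark_of(n,k)[:3]])
E
```

```text
{'t': 0.0, 'q': array([ 1.5361,  0.3594,  0.0111, -0.0004, -1.2241, -0.2881]), 'qd': array([-0.0001, -0.    , -0.0008, -0.0007,  0.0006,  0.0015]), 'joint_efforts': array([ -0.0001, -58.2707,  29.3049,   6.9969,   0.0071,  -0.0001]), 'eef_pos': array([0.214 , 0.6396, 0.2009]), 'ee_rot': array([-3.1414, -0.0017, -1.8937]), 'force': array([ 0.1749, -1.1395,  0.4603]), 'moment': array([ 0.0271,  0.0128, -0.0102]), 'width': 0.08759701233222189} 0.011
scene {'fx': 500.6977, 'fy': 500.6977, 'cx': 315.1906, 'cy': 187.6937, 'world_to_cam': [[0.8927, -0.4506, -0.0088, -0.4595], [0.1883, 0.3552, 0.9156, -0.1797], [-0.4094, -0.819, 0.4019, -1.2653], [0.0, 0.0, 0.0, 1.0]]}
clamp [([301.9, 203.1], 0.83), ([345.4, 208.5], 0.42)]
handles_grip [([324.7, 198.9], 0.75), ([354.6, 193.9], 0.68)]
lever_tab [([290.8, 265.5], 0.53), ([346.6, 208.4], 0.52)]
lever [([336.3, 209.1], 0.74)]
jar [([251.2, 212.3], 0.93), ([284.7, 195.7], 0.92), ([266.3, 182.6], 0.91)]
lid_button []
mug [([354.2, 194.7], 0.96)]
tumbler [([229.7, 195.1], 0.66)]
tin [([295.7, 269.8], 0.69), ([379.1, 210.2], 0.6)]
spice_jar [([294.6
[... 345 characters left out ...]
andles_grip [([327.0, 224.4], 0.88)]
lever_tab [([346.6, 239.7], 0.59)]
lever [([336.7, 233.8], 0.56)]
jar [([338.3, 195.2], 0.98), ([278.3, 186.0], 0.93), ([246.4, 226.0], 0.59)]
lid_button [([244.1, 187.4], 0.55)]
mug [([366.7, 212.8], 0.73)]
tumbler [([233.5, 198.9], 0.6)]
tin [([391.9, 238.7], 0.78)]
spice_jar [([261.1, 321.4], 0.72)]
bowl [([388.1, 301.5], 0.83)]
wrist {'fx': 277.6186, 'fy': 277.6186, 'cx': 322.0966, 'cy': 199.9132, 'T_tool_cam': [[1.0, -0.001, -0.0009, 0.0006], [-0.0012, -0.9515, -0.3076, -0.0845], [-0.0005, 0.3076, -0.9515, -0.1828], [0.0, 0.0, 0.0, 1.0]]}
clamp []
handles_grip []
lever_tab []
lever []
jar []
lid_button []
mug []
tumbler []
tin []
spice_jar []
bowl []
```

```bash
python3 -c "
import cv2,numpy as np
a=[cv2.resize(cv2.imread('pics/%s0.png'%n),(640,400)) for n in ['scene','side','wrist']]
cv2.imwrite('pics/w.png',a[2]);"
```

```text
(no output)
```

View pics/scene0.png

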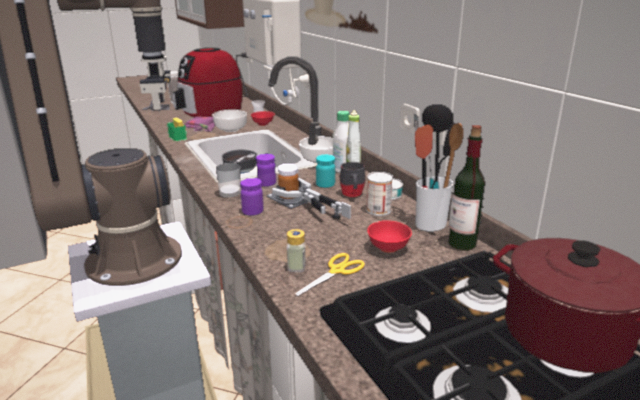

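View pics/wrist0.png

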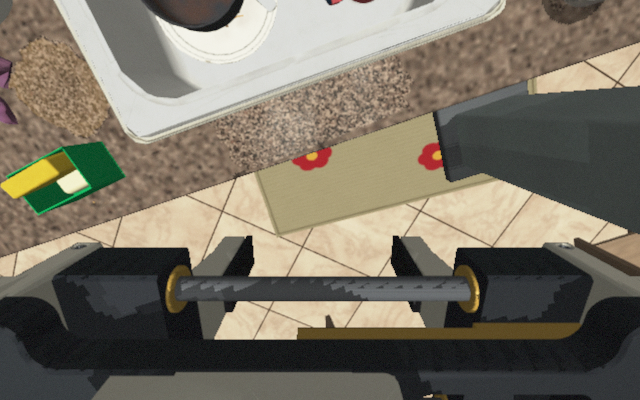

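Scene: the amber jar with its clamp is at about (288,185), with the handles running right to the lever at about (345,210). Two purple jars and a turquoise one stand nearby as look-alikes. The mug is at (352,180), tin (380,195), bowl (389,238), spice jar (295,252) and tumbler (229,180). The wrist view shows only the sink edge, with the clamp out of frame.

```bash
python3 - <<'E'
from h import *
np.set_printoptions(precision=4,suppress=True)
im=cv2.imread('pics/side0.png')[150:350,200:440]; cv2.imwrite('pics/sidec.png',cv2.resize(im,None,fx=3,fy=3,interpolation=cv2.INTER_CUBIC))
S={'clamp':[(301.9,203.1),(308.7,223.4),0],'grip':[(324.7,198.9),(327,224.4),.039],'tab':[(346.6,208.4),(346.6,239.7),.049],'lever':[(336.3,209.1),(336.7,233.8),.03],
'jar':[(284.7,195.7),(278.3,200),.006],'mug':[(354.2,194.7),(366.7,212.8),0],'tumbler':[(229.7,195.1),(233.5,198.9),0],'tin':[(379.1,210.2),(391.9,238.7),0],'spice':[(294.6,266.3),(261.1,321.4),0],'bowl':[(389.2,249.5),(388.1,301.5),0]}
for k,(a,b,z) in S.items(): print(k,onz('scene',a,z),onz('side',b,z),tri([ray('scene',a),ray('side',b)]))
E
```

```text
clamp [0.5173 0.0969 0.    ] [0.5166 0.0701 0.    ] [0.514  0.0778 0.0027]
grip [0.5554 0.017  0.039 ] [ 0.544  -0.0048  0.039 ] [ 0.5339 -0.0294  0.0599]
tab [ 0.5704 -0.0867  0.049 ] [ 0.5635 -0.0917  0.049 ] [ 0.5573 -0.1085  0.0615]
lever [ 0.5615 -0.0433  0.03  ] [ 0.5583 -0.0374  0.03  ] [ 0.5561 -0.049   0.0357]
jar [0.487  0.1605 0.006 ] [0.4615 0.2056 0.006 ] [0.4469 0.0808 0.0613]
mug [0.6931 0.075  0.    ] [0.6828 0.0756 0.    ] [0.6686 0.0389 0.0218]
tumbler [0.3368 0.2601 0.    ] [0.3379 0.2607 0.    ] [ 0.338   0.2643 -0.0019]
tin [ 0.7015 -0.0566  0.    ] [ 0.6963 -0.0557  0.    ] [ 0.6904 -0.0698  0.0094]
spice [ 0.347  -0.2203  0.    ] [ 0.3449 -0.23    0.    ] [ 0.3433 -0.2334  0.0066]
bowl [ 0.5974 -0.2612  0.    ] [ 0.5963 -0.2498  0.    ] [ 0.6011 -0.2494 -0.0051]
```

View pics/sidec.png

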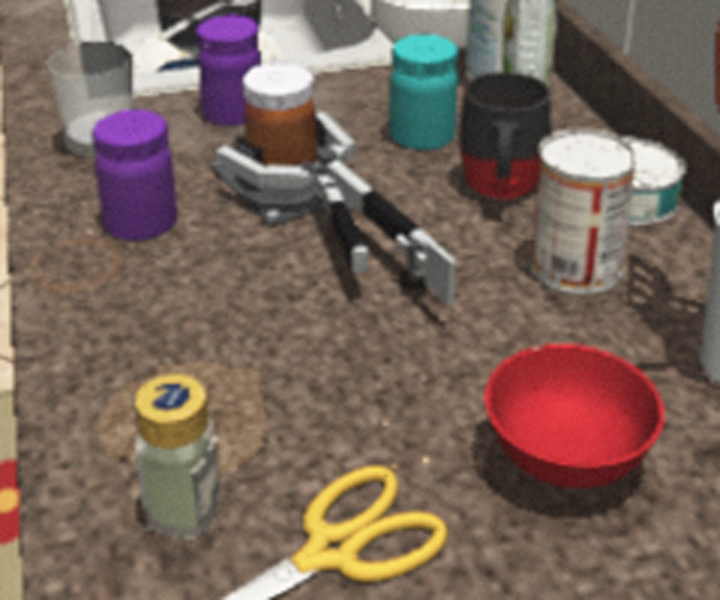

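The crop shows the clamp open. The moving handle is the left, shorter one (crop 345,230). The lever's upright tab is at crop (435,262). The jar sits in the jaws at (280,115). I'll go for a close wrist view over the handles.

Emit:
apply_moves:
  increments: [0.01,-0.032,0.004,0,0,-0.045,0.01,-0.032,0.004,0,0,-0.045,0.01,-0.032,0.004,0,0,-0.045,0.01,-0.032,0.004,0,0,-0.045,0.01,-0.032,0.004,0,0,-0.045,0.01,-0.032,0.004,0,0,-0.045,0.01,-0.032,0.004,0,0,-0.045,0.01,-0.032,0.004,0,0,-0.045,0.01,-0.032,0.004,0,0,-0.045,0.01,-0.032,0.004,0,0,-0.045,0.01,-0.032,0.004,0,0,-0.045,0.01,-0.032,0.004,0,0,-0.045]

```text
t: 2.8
eef_pos: [0.3344, 0.2431, 0.248]
ee_rot: [-3.141, -0.001, -2.451]
force: [0.4, -0.7, 0.4]
width: 0.0877
```

Emit:
apply_moves:
  increments: [0.021,-0.032,-0.001,0,0,-0.033,0.021,-0.032,-0.001,0,0,-0.033,0.021,-0.032,-0.001,0,0,-0.033,0.021,-0.032,-0.001,0,0,-0.033,0.021,-0.032,-0.001,0,0,-0.033,0.021,-0.032,-0.001,0,0,-0.033,0.021,-0.032,-0.001,0,0,-0.033,0.021,-0.032,-0.001,0,0,-0.033,0.021,-0.032,-0.001,0,0,-0.033,0.021,-0.032,-0.001,0,0,-0.033,0.021,-0.032,-0.001,0,0,-0.033,0.021,-0.032,-0.001,0,0,-0.033]

```text
t: 3.8
eef_pos: [0.5934, -0.1634, 0.2432]
ee_rot: [3.14, 0.019, -2.863]
force: [0.2, 2.2, 0.7]
width: 0.0878
```

```bash
python3 - <<'E'
from h import *
np.set_printoptions(precision=4,suppress=True)
s=arm.get_state(); print(s['eef_pos'],s['ee_rot'],s['qd'].round(3),s['q'])
grab('wrist','w1.png')
Z=dict(clamp=0,handles_grip=.039,lever_tab=.049,lever=.0,jar=.006,lid_button=.1035,mug=0,tin=0,tumbler=0)
for k,z in Z.items():
    for r in finder.landmark_of('wrist',k)[:4]: print(k,np.array(r['point']).round(1),round(r['conf'],2),onz('wrist',r['point'],z))
E
```

```text
[ 0.5934 -0.1634  0.2432] [ 3.1404  0.0191 -2.8628] [-0.745  0.6    0.749 -0.003 -0.14   0.33 ] [ 0.0443  0.228  -0.074  -0.0059 -1.2506  0.2363]
clamp [323.2 307.4] 0.84 [0.5251 0.085  0.    ]
handles_grip [326.2 273.5] 0.58 [ 0.5451 -0.0072  0.039 ]
lever_tab [324.5 225.3] 0.61 [ 0.5713 -0.0892  0.049 ]
lever [329.7 248.1] 0.47 [ 0.5454 -0.0297  0.    ]
jar [324.5 306.7] 0.69 [0.5212 0.0844 0.006 ]
tin [246.4 213.8] 0.95 [ 0.6953 -0.0486  0.    ]
tumbler [247.  214.5] 0.22 [ 0.6941 -0.0477  0.    ]
```

View pics/w1.png

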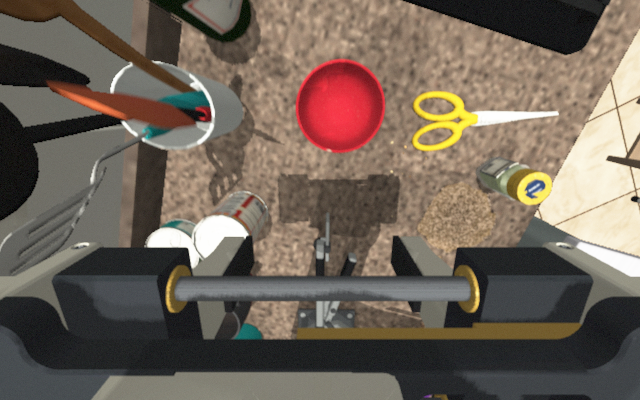

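The wrist camera looks toward the clamp's -x side: the tab is at (324,225) and the moving handle at (350,262). The fingers hide the rest. Moving toward the jar to see the handles clear of the fingers.

Emit:
apply_moves:
  increments: [-0.01,0.032,-0.002,0,0,0,-0.01,0.032,-0.002,0,0,0,-0.01,0.032,-0.002,0,0,0,-0.01,0.032,-0.002,0,0,0,-0.01,0.032,-0.002,0,0,0,-0.01,0.032,-0.002,0,0,0,-0.01,0.032,-0.002,0,0,0,-0.01,0.032,-0.002,0,0,0,-0.01,0.032,-0.002,0,0,0,-0.01,0.032,-0.002,0,0,0,0,0,0,0,0,0,0,0,0,0,0,0,0,0,0,0,0,0]

```text
t: 5.38
eef_pos: [0.4812, 0.1807, 0.2298]
ee_rot: [3.137, 0.034, -2.843]
force: [-0.2, -0.2, -0.3]
width: 0.0877
```

```bash
cat > look.py <<'E'
from h import *
import sys
np.set_printoptions(precision=4,suppress=True)
s=arm.get_state(); print(s['t'],s['eef_pos'],s['ee_rot'],s['qd'].round(3),s['q'])
grab('wrist',sys.argv[1])
Z=dict(clamp=0,handles_grip=.039,lever_tab=.049,lever=.03,jar=.006,lid_button=.1035,mug=0)
for k in sys.argv[2:]:
    for r in finder.landmark_of('wrist',k)[:4]: print(k,np.array(r['point']).round(1),round(r['conf'],2),onz('wrist',r['point'],Z.get(k,0)))
E
python3 look.py w2.png clamp handles_grip lever_tab lever jar lid_button mug
```

```text
5.3833 [0.4812 0.1807 0.2298] [ 3.1372  0.0343 -2.8429] [ 0.022 -0.015 -0.006  0.002 -0.002  0.004] [ 0.7509  0.0492 -0.3251  0.0121 -1.1637 -0.4568]
clamp [320.5  95.2] 0.76 [0.5218 0.0836 0.    ]
handles_grip [321.   10.3] 0.82 [ 0.5461 -0.0038  0.039 ]
jar [421.2 154.4] 0.89 [0.3592 0.1173 0.006 ]
jar [322.7 150.8] 0.72 [0.4965 0.1545 0.006 ]
jar [217.9 143.7] 0.66 [0.6458 0.19   0.006 ]
jar [315.  171.2] 0.66 [0.4986 0.1868 0.006 ]
lid_button [302.7 271.2] 0.62 [0.4772 0.2945 0.1035]
lid_button [317. 166.] 0.59 [0.4987 0.1585 0.1035]
lid_button [442.7 166.2] 0.55 [0.3656 0.1172 0.1035]
mug [207.5  52.8] 0.61 [0.6831 0.0759 0.    ]
```

View pics/w2.png

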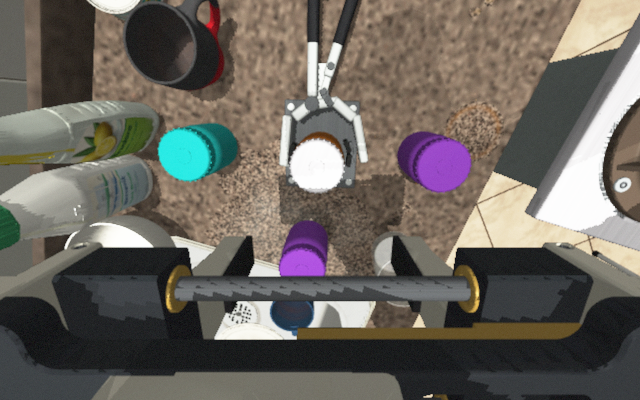

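The view shows the jar lid at (317,166), jaws around it, pivot near (325,85). The fixed handle runs up column 313 and the moving one from (330,60) to (350,0). Purple jars are at (440,162) and (305,250), turquoise at (200,150).

```bash
cat >> h.py <<'E'
def need(pos,yaw):
    s=arm.get_state(); t=R.from_euler('xyz',[np.pi,0,yaw])
    dr=(t*R.from_euler('xyz',s['ee_rot']).inv()).as_rotvec()
    print('shift',(np.array(pos)-s['eef_pos']).round(4),'rot',dr.round(4))
E
python3 -c "
from h import *
need([.515,.07,.22],-2.824)
for a,b in [((313.5,10),(315.5,85))]:
  P=onz('wrist',a,.05);Q=onz('wrist',b,.05);d=Q-P;print(P,Q,np.degrees(np.arctan2(d[1],d[0])))"
```

```text
shift [ 0.033  -0.1092 -0.0093] rot [-0.0137  0.0306  0.0224]
[0.55274178 0.00105165 0.05      ] [0.52838459 0.07512123 0.05      ] 108.2030400734754
```

Emit:
apply_moves:
  increments: [0.009,-0.03,-0.002,-0.003,0.008,0.006,0.009,-0.03,-0.002,-0.003,0.008,0.006,0.009,-0.03,-0.002,-0.003,0.008,0.006,0.006,-0.019,-0.002,-0.003,0.007,0.005,0,0,0,0,0,0,0,0,0,0,0,0]

```text
t: 6.28
eef_pos: [0.5167, 0.0643, 0.2208]
ee_rot: [3.139, -0.001, -2.823]
force: [-0.1, 0.2, -0.6]
width: 0.0875
```

```bash
python3 look.py w3.png clamp handles_grip lever_tab lever mug; python3 -c "
import cv2
im=cv2.imread('pics/w3.png')[0:235,200:440]
cv2.imwrite('pics/w3c.png',cv2.resize(im,None,fx=2.5,fy=2.5,interpolation=cv2.INTER_CUBIC))"
```

```text
6.2833 [0.5167 0.0643 0.2208] [ 3.1394 -0.0012 -2.8233] [-0.04   0.014  0.003  0.001 -0.003  0.023] [ 0.4992  0.0918 -0.2926 -0.0025 -1.1872 -0.18  ]
clamp [314.7 179.7] 0.74 [0.5221 0.0825 0.    ]
clamp [222.3  44. ] 0.21 [ 0.6908 -0.0513  0.    ]
handles_grip [314.6 118.5] 0.73 [ 0.5487 -0.0018  0.039 ]
lever_tab [320.6  39.9] 0.91 [ 0.5686 -0.0852  0.049 ]
lever [321.3  74.9] 0.93 [ 0.5571 -0.0527  0.03  ]
mug [210.4 139.1] 0.86 [0.6818 0.0744 0.    ]
```

View pics/w3c.png

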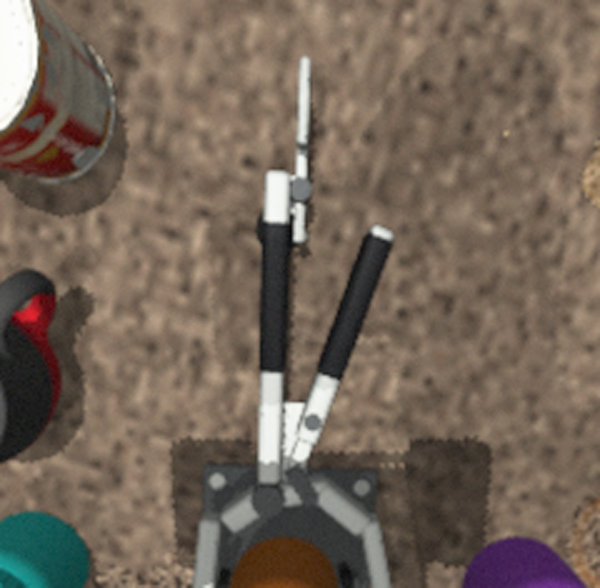

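The crop shows the fixed handle at column ~275 (end at row 172), the moving handle ending at (381,233), the lever pin at (301,190), and the tab plate seen from above between (305,58) and (302,145).

```bash
python3 - <<'E'
from h import *
np.set_printoptions(precision=4,suppress=True)
a=np.radians(108.2); X=np.array([np.cos(a),np.sin(a)]); Y=np.array([-X[1],X[0]])
C=np.array([.522,.083])
for n,p,z in [('fixL',(261,300),.05),('fixR',(287,300),.05),('fixL2',(260,470),.05),('fixR2',(281,470),.05),('fixend',(278,172),.05),('movendL',(370,228),.05),('movendR',(393,236),.05),('mov in mid',(335,300),.05),('mov out mid',(363,300),.05),('tabfar',(305,58),.064),('tabnear',(302,145),.064),('tabL',(299,100),.064),('tabR',(308,100),.064),('pin',(301,190),.05)]:
    P=onz('wrist',(200+p[0]/2.5,p[1]/2.5),z)[:2]; print(n,P,'clamp',(P-C)@X,(P-C)@Y)
E
```

```text
fixL [0.56   0.0041] clamp -0.08681185501862658 -0.011434879600665446
fixR [0.5479 0.0001] clamp -0.08688345939769461 0.001309657318537525
fixL2 [0.5346 0.0868] clamp -0.00036683259304853616 -0.013184784478677354
fixR2 [0.5241 0.0832] clamp -0.0004292248748949414 -0.0020809760973698735
fixend [ 0.5696 -0.053 ] clamp -0.144051271998148 -0.0027278636985271568
movendL [ 0.5207 -0.0438] clamp -0.12002529818910224 0.04085768885960516
movendR [ 0.509  -0.0439] clamp -0.11652768113344973 0.05195319829959125
mov in mid [ 0.5256 -0.0074] clamp -0.08701565206637277 0.0248380276269493
mov out mid [ 0.5126 -0.0118] clamp -0.08709276443777925 0.038562906986395744
tabfar [ 0.5712 -0.0973] clamp -0.18666026460727586 0.009587908036394172
tabnear [ 0.5618 -0.0652] clamp -0.1532004852251333 0.008448006261408618
tabL [ 0.5686 -0.0814] clamp -0.1707834855528496 0.0070739386929058595
tabR [ 0.5649 -0.0827] clamp -0.17080540687724108 0.010976006832251105
pin [ 0.557  -0.0491] clamp -0.1364316249060646 0.007987667908311874
```

```bash
python3 -c "
from h import *
need([.5408,-.0115,.12],-2.857)
for X in [(.5456,-.0101,.05),(.66,.01,.05)]: print(proj('wrist',X))
print(onz('wrist',(212,112),.06))"
```

```text
shift [ 0.0245 -0.0779 -0.1012] rot [-0.0022 -0.001  -0.0375]
[319.182477   112.38546303]
[223.11851631  97.23798285]
[0.66566582 0.02956605 0.06      ]
```

Emit:
apply_moves:
  increments: [0.006,-0.02,-0.025,0,0,-0.009,0.006,-0.02,-0.025,0,0,-0.009,0.006,-0.019,-0.025,0,0,-0.009,0.006,-0.018,-0.025,0,0,-0.009,0,0,0,0,0,0,0,0,0,0,0,0]

```text
t: 7.08
eef_pos: [0.5425, -0.0078, 0.1208]
ee_rot: [3.139, 0.009, -2.847]
force: [0.9, -0.2, 0.9]
width: 0.0876
```

```bash
python3 look.py w4.png lever_tab lever handles_grip; python3 -c "
from h import *
need([.5408,-.0115,.046],-2.857)
cv2.imwrite('pics/w4c.png',cv2.resize(cv2.imread('pics/w4.png')[0:300,200:440],None,fx=2,fy=2,interpolation=cv2.INTER_CUBIC))"
```

```text
7.0833 [ 0.5425 -0.0078  0.1208] [ 3.1385  0.0087 -2.8474] [-0.014  0.038 -0.032 -0.011  0.026  0.011] [ 0.3449  0.2065 -0.3983 -0.0032 -0.9571 -0.0488]
lever_tab [321.9 110.5] 0.67 [ 0.5679 -0.0875  0.049 ]
lever [326.1 154.8] 0.76 [ 0.5526 -0.0484  0.03  ]
handles_grip [316.3 199.8] 0.58 [ 0.5493 -0.0034  0.039 ]
shift [-0.0024 -0.0048 -0.0764] rot [-0.0065  0.0103 -0.011 ]
```

View pics/w4c.png

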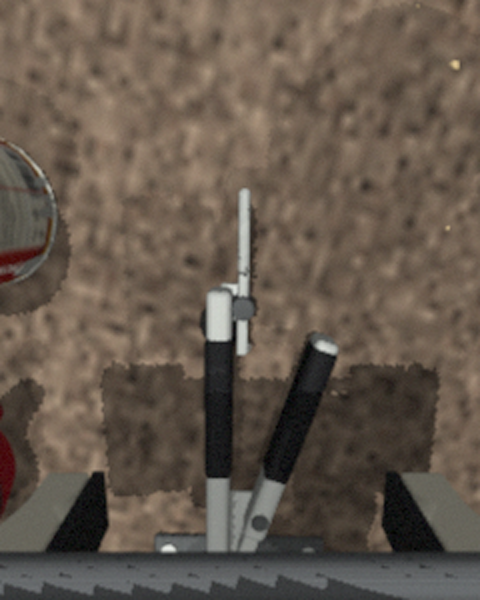

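Crop: fixed handle at columns 206–233 (end at row 290), moving handle end at (322,342), tab from (244,188) to (243,272), and fingers astride at (90,500) and (400,500). The alignment looks good.

```bash
python3 - <<'E'
from h import *
np.set_printoptions(precision=4,suppress=True)
def w(p,z): return onz('wrist',(200+p[0]/2,p[1]/2),z)[:2]
e=w((219.5,292),.05); n=w((219,475),.05); d=n-e; a=np.arctan2(d[1],d[0]); print(e,n,np.degrees(a))
for a in (a,np.radians(106.3),np.radians(107.5)):
    X=np.array([np.cos(a),np.sin(a)]); Y=np.array([-X[1],X[0]]); C=e+.153*X+.011*Y
    print('C',C,'jar',C+.075*X)
    for nm,p,z in [('tabfar',(244,188),.064),('tabnear',(243,272),.064),('tabL',(239,230),.064),('tabR',(250,230),.064),('mov out end',(336,348),.05),('mov out',(294,460),.05)]: P=w(p,z)-C; print(nm,P@X,P@Y)
    s=arm.get_state(); P=np.array(s['eef_pos'][:2])-C; print('tcp',P@X,P@Y)
need([0,0,0],a)
E
```

```text
[ 0.5704 -0.0545] [0.5451 0.0335] 106.05249681960012
C [0.5176 0.0895] jar [0.4968 0.1616]
tabfar -0.19670441669837002 -0.00041097963399817916
tabnear -0.1633411168471543 -0.00028588502844178326
tabL -0.1803664341311203 -0.0022175355382339015
tabR -0.18044319101898573 0.002347331731413417
mov out end -0.12806829287178842 0.04359269587324097
mov out -0.07053679601878655 0.026509518559949437
tcp -0.09962348476029201 0.0019397407362056612
C [0.5169 0.0893] jar [0.4959 0.1613]
tabfar -0.19665826720258406 -0.000222287064309927
tabnear -0.16329473825864738 -0.00024131413897549026
tabL -0.18032824090741134 -0.002099401818887729
tabR -0.18038527807603313 0.0024657544293394743
mov out end -0.12783269967291835 0.0434844882262977
mov out -0.07037553434094532 0.026152949654127042
tcp -0.09956808655597738 0.0017090477678491783
C [0.5139 0.0881] jar [0.4914 0.1597]
tabfar -0.1964229808334454 0.0006896589682762536
tabnear -0.16306716753573042 -2.8076965371874596e-05
tabL -0.18013584730825505 -0.0015290343713960236
tabR -0.1800972665486997 0.0030363151589602594
mov out end -0.12669718224820867 0.04294547470688482
mov out -0.06961558258008446 0.024414445145839757
tcp -0.09931364684289433 0.0005872668971388349
shift [-0.5432  0.0067 -0.1224] rot [ 0.0028  0.0131 -1.5609]
```

Emit:
apply_moves:
  increments: [-0.0005,0,-0.018,-0.0015,0.0025,-0.003,-0.0005,0,-0.018,-0.0015,0.0025,-0.003,-0.0005,0,-0.018,-0.0015,0.0025,-0.003,-0.0005,0,-0.018,-0.0015,0.0025,-0.003,0,0,0,0,0,0,0,0,0,0,0,0]

```text
t: 7.78
eef_pos: [0.5471, -0.0006, 0.0573]
ee_rot: [-3.141, 0.018, -2.851]
force: [-0.1, -0.7, 0.7]
width: 0.0874
```

Emit:
apply_moves:
  increments: [-0.002,-0.003,-0.004,-0.002,0.006,-0.003,-0.002,-0.003,-0.004,-0.002,0.006,-0.003,-0.002,-0.002,-0.003,-0.001,0.005,-0.002,0,0,0,0,0,0,0,0,0,0,0,0]

```text
t: 8.2
eef_pos: [0.5435, -0.0077, 0.0504]
ee_rot: [-3.141, 0.006, -2.857]
force: [0.3, 0.6, -0.1]
width: 0.0876
```

```bash
cat >> h.py <<'E'
Ca=np.radians(106.2); CX=np.array([np.cos(Ca),np.sin(Ca)]); CY=np.array([-CX[1],CX[0]]); C0=np.array([.517,.0893])
def inc():
    s=arm.get_state(); P=s['eef_pos'][:2]-C0; print(round(s['t'],2),'clamp xy',(P@CX).round(4),(P@CY).round(4),'z',s['eef_pos'][2].round(4),s['ee_rot'].round(3),'F',s['force'].round(1),'M',s['moment'].round(2),s['width'].round(4))
def goc(x,y,z,yaw): need(np.append(C0+x*CX+y*CY,z),yaw)
E
python3 -c "
from h import *
inc(); goc(-.1,.003,.046,-2.859)"
```

```text
Traceback (most recent call last):
  File "h.py", line 31, in inc
    s=arm.get_state(); P=s['eef_pos'][:2]-C0; print(round(s['t'],2),'clamp xy',(P@CX).round(4),(P@CY).round(4),'z',s['eef_pos'][2].round(4),s['ee_rot'].round(3),'F',s['force'].round(1),'M',s['moment'].round(2),s['width'].round(4))
                                                                                                                                                                                                                  ^^^^^^^^^^^^^^^^
AttributeError: 'float' object has no attribute 'round'
```

Emit:
apply_moves:
  increments: [0,0,-0.004,0,0.004,0,0,0,-0.002,0,0.002,0,0,0,0,0,0,0]

```text
t: 8.45
eef_pos: [0.5441, -0.0078, 0.0448]
ee_rot: [3.14, 0.001, -2.857]
force: [-0.1, -0.3, 0.1]
width: 0.0878
```

Emit:
apply_moves:
  increments: [0,0,0,0,0,0,0,0,0,0,0,0,0,0,0,0,0,0,0,0,0,0,0,0,0,0,0,0,0,0,0,0,0,0,0,0,0,0,0,0,0,0,0,0,0,0,0,0]
  hand: 0.7
  force: 15

```text
t: 9.12
eef_pos: [0.5442, -0.0078, 0.0446]
ee_rot: [3.14, 0.001, -2.857]
force: [0.5, -0.3, 0.3]
width: 0.0397
```

```bash
sed -i "s/s\['width'\].round(4)/round(float(s['width']),4)/" h.py; python3 -c "
from h import *
inc(); goc(-.1,.003,.046,-2.859)"
```

```text
9.12 clamp xy -0.1008 0.001 z 0.0446 [ 3.140e+00  1.000e-03 -2.857e+00] F [ 0.5 -0.3  0.3] M [ 0.1  -0.04  0.02] 0.0397
shift [-0.0021  0.0002  0.0014] rot [-0.0017  0.0004 -0.0017]
```

Still closing, or held at 39.7 mm. I'll let it run on.

Emit:
apply_moves:
  increments: [0,0,0,0,0,0,0,0,0,0,0,0,0,0,0,0,0,0,0,0,0,0,0,0,0,0,0,0,0,0]

```text
t: 9.53
eef_pos: [0.5442, -0.0078, 0.0447]
ee_rot: [3.14, 0.001, -2.857]
force: [-0.3, -0.1, -0.3]
width: 0.0264
```

```bash
python3 -c "
from h import *
im=grab('wrist','w5.png'); s=grab('side','s5.png')
a=cv2.resize(cv2.imread('pics/w5.png')[60:350,180:460],(560,580)); b=cv2.resize(cv2.imread('pics/s5.png')[170:290,260:380],(240*2,480)); 
cv2.imwrite('pics/b5.png',np.hstack([cv2.resize(a,(400,414)),cv2.resize(b,(400,414))]))"
```

```text
(no output)
```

View pics/b5.png

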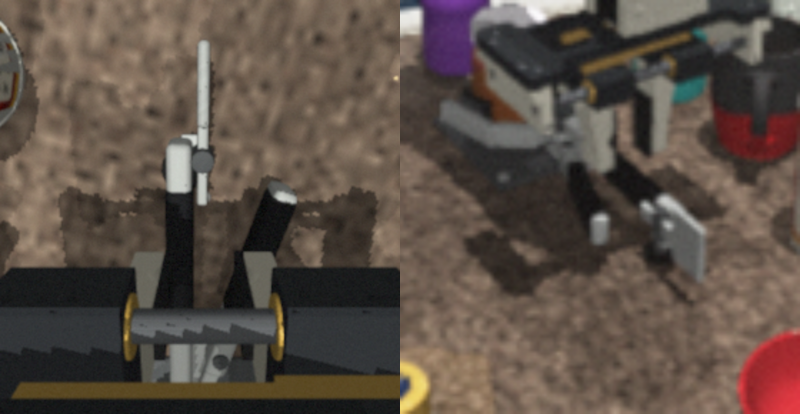

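The wrist view shows the fingers touching both handles, fixed edge at (163,280) and moving edge at (245,280), and the moving handle still open. The reported opening of 26 mm disagrees with that. I'll check the numbers before squeezing harder.

```bash
python3 -c "
from h import *
np.set_printoptions(precision=4,suppress=True)
inc()
s=arm.get_state(); Rm=R.from_euler('xyz',s['ee_rot']).as_matrix()
for w in (.026,.044,.053):
  for sx in (-1,1):
    p=[s['eef_pos']+Rm@np.array([sx*w/2,y,.011]) for y in(-.0095,.0095)]
    print(w,[((proj('wrist',q)-[180,60])*1.4286).round(0) for q in p],[((proj('side',q)-[260,170])*3.33).round(0)+[400,0] for q in p[:1]])
im=cv2.imread('pics/w5.png'); cv2.imwrite('pics/w5c.png',cv2.resize(im[180:340,220:420],None,fx=4,fy=4,interpolation=cv2.INTER_CUBIC))
"
```

```text
9.63 clamp xy -0.1008 0.001 z 0.0447 [ 3.14   0.001 -2.857] F [-0.7 -0.2  0.7] M [ 0.06 -0.05 -0.03] 0.026
0.026 [array([178., 223.]), array([179., 256.])] [array([646., 190.])]
0.026 [array([228., 223.]), array([227., 256.])] [array([617., 201.])]
0.044 [array([161., 223.]), array([162., 256.])] [array([657., 186.])]
0.044 [array([245., 223.]), array([244., 256.])] [array([606., 205.])]
0.053 [array([152., 223.]), array([154., 256.])] [array([662., 184.])]
0.053 [array([254., 223.]), array([252., 256.])] [array([601., 207.])]
```

View pics/w5c.png

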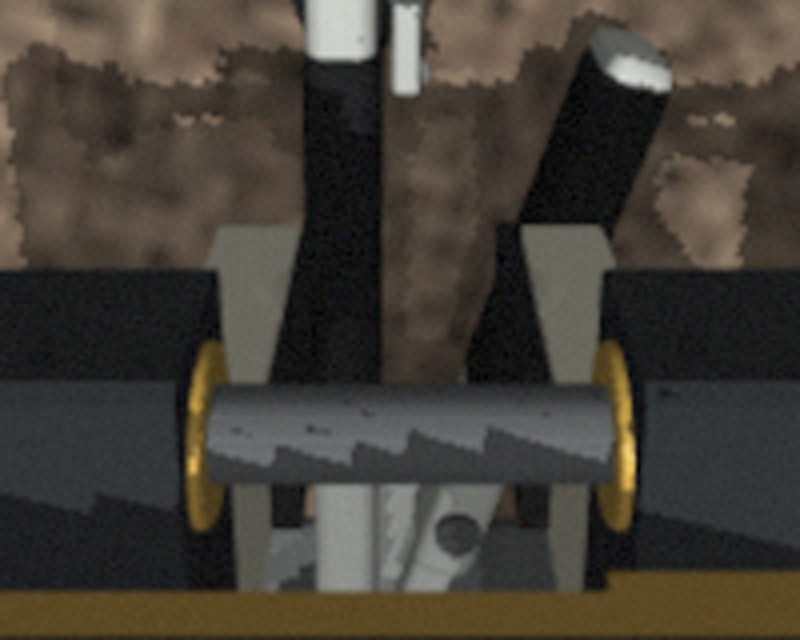

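Both views put the real fingertips about 30 mm higher than the stated 11 mm ahead of the TCP. The pads closed above the handles, with zero force and the handles unmoved. I'll reopen, go about 28 mm lower (safe by either reading, as the body is clear of the mug sideways) and check.

Emit:
apply_moves:
  increments: [0,0,0,0,0,0,0,0,0,0,0,0,0,0,0,0,0,0,0,0,0,0,0,0,0,0,0,0,0,0,0,0,0,0,0,0,0,0,0,0,0,0,0,0,0,0,0,0,0,0,0,0,0,0]
  hand: 0

```text
t: 10.38
eef_pos: [0.5441, -0.0078, 0.0447]
ee_rot: [3.14, 0.001, -2.857]
force: [0.6, 0.5, 0.4]
width: 0.0807
```

Emit:
apply_moves:
  increments: [-0.001,0,-0.005,0,0,0,-0.001,0,-0.005,0,0,0,-0.001,0,-0.005,0,0,0,0,0,0,0,0,0]

```text
t: 10.72
eef_pos: [0.5407, -0.0078, 0.0282]
ee_rot: [3.14, 0.001, -2.858]
force: [0.4, 0.8, 0.1]
width: 0.0875
```

```bash
python3 -c "
from h import *
inc(); goc(-.1,.002,.016,-2.859)
grab('side','s6.png'); grab('wrist','w6.png')
b=cv2.imread('pics/s6.png')[160:280,260:400]; w=cv2.imread('pics/w6.png')[120:340,180:460]
h=cv2.resize(b,(500,428),interpolation=cv2.INTER_CUBIC)
cv2.imwrite('pics/b6.png',np.hstack([h,cv2.resize(w,(300,236)) if 0 else cv2.copyMakeBorder(cv2.resize(w,(300,236)),0,192,0,0,cv2.BORDER_CONSTANT)]))"
```

```text
10.72 clamp xy -0.0999 0.0043 z 0.0282 [ 3.140e+00  1.000e-03 -2.858e+00] F [0.4 0.8 0.1] M [ 0.05  0.   -0.03] 0.0875
shift [ 0.0022  0.0005 -0.0122] rot [-0.002   0.0007 -0.0015]
```

View pics/b6.png

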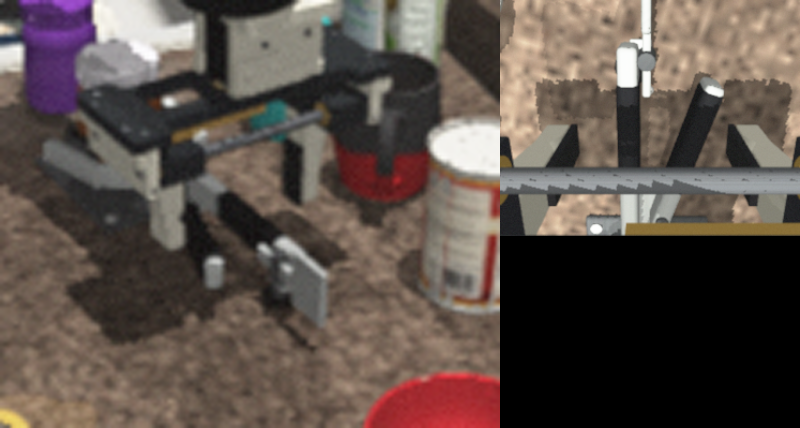

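The side view shows the open fingers astride the handles, tips at (170,248) and (305,200), and both handles between them. I'll work out the tip height from these pixels.

```bash
python3 - <<'E'
from h import *
np.set_printoptions(precision=4,suppress=True)
for y,p in ((.053,(307.6,229.4)),(-.046,(345.4,216))):
    b=C0-.1*CX+(y)*CY
    for z in (.017,.03,.045,.055): print(y,z,proj('side',[*b,z]),p)
E
```

```text
0.053 0.017 [309.1274 239.0157] (307.6, 229.4)
0.053 0.03 [309.0146 234.5644] (307.6, 229.4)
0.053 0.045 [308.8825 229.35  ] (307.6, 229.4)
0.053 0.055 [308.7932 225.8261] (307.6, 229.4)
-0.046 0.017 [342.8101 226.5771] (345.4, 216)
-0.046 0.03 [342.9282 222.249 ] (345.4, 216)
-0.046 0.045 [343.0665 217.1823] (345.4, 216)
-0.046 0.055 [343.1598 213.7604] (345.4, 216)
```

The true tips are about z = 0.045, some 17 mm behind the TCP reading. Going 13 mm lower and then squeezing gently.

Emit:
apply_moves:
  increments: [0,0,-0.004,0,0,0,0.001,0,-0.004,0,0,0,0.001,0,-0.004,0,0,0,0,0,0,0,0,0]

```text
t: 11.15
eef_pos: [0.5442, -0.0075, 0.0162]
ee_rot: [3.14, 0.003, -2.857]
force: [0.6, 0.3, 0.0]
width: 0.0879
```

Emit:
apply_moves:
  increments: [0,0,0,0,0,0,0,0,0,0,0,0,0,0,0,0,0,0,0,0,0,0,0,0,0,0,0,0,0,0,0,0,0,0,0,0,0,0,0,0,0,0,0,0,0,0,0,0,0,0,0,0,0,0,0,0,0,0,0,0,0,0,0,0,0,0]
  hand: 0.7
  force: 15

```text
t: 12.07
eef_pos: [0.5464, -0.0081, 0.0157]
ee_rot: [3.141, 0.006, -2.857]
force: [-2.6, -1.0, 1.2]
width: 0.0322
```

```bash
python3 -c "
from h import *
inc()"
```

```text
12.07 clamp xy -0.1018 -0.0011 z 0.0157 [ 3.141  0.006 -2.857] F [-2.6 -1.   1.2] M [-0.31  0.9   0.03] 0.0322
```

Stopped at 32 mm, the closed handle width, with contact force. Opening and raising.

Emit:
apply_moves:
  increments: [0,0,0,0,0,0,0,0,0,0,0,0,0,0,0,0,0,0,0,0,0,0,0,0,0,0,0,0,0,0,0,0,0,0,0,0,0,0,0,0,0,0,0,0,0,0,0,0]
  hand: 0

```text
t: 12.73
eef_pos: [0.5481, -0.0071, 0.0168]
ee_rot: [3.141, 0.01, -2.856]
force: [-0.3, -0.0, -0.0]
width: 0.0799
```

Emit:
apply_moves:
  increments: [0,0,0.025,0,0,0,0,0,0.025,0,0,0,0,0,0.025,0,0,0,-0.002,0.006,0.025,0,0,0,-0.004,0.012,0.02,0,0,0,-0.006,0.02,0.01,0,0,0,-0.006,0.02,0.01,0,0,0,0,0,0,0,0,0,0,0,0,0,0,0]

```text
t: 13.48
eef_pos: [0.527, 0.0518, 0.1628]
ee_rot: [3.14, 0.008, -2.859]
force: [-0.3, -0.7, -0.6]
width: 0.0883
```

```bash
python3 look.py w7.png lid_button clamp lever_tab; python3 -c "
from h import *
inc()
cv2.imwrite('pics/w7c.png',cv2.resize(cv2.imread('pics/w7.png')[0:300,180:460],None,fx=2,fy=2,interpolation=cv2.INTER_CUBIC))"
```

```text
13.4833 [0.527  0.0518 0.1628] [ 3.1401  0.0079 -2.859 ] [ 0.029 -0.026  0.014  0.003 -0.009 -0.02 ] [ 0.4686  0.1452 -0.3704 -0.     -1.0471 -0.186 ]
lid_button [318.1 310.3] 0.46 [0.4994 0.1631 0.1035]
clamp [319.3 206.1] 0.72 [0.5216 0.086  0.    ]
lever_tab [324.2  43.4] 0.77 [ 0.5658 -0.0889  0.049 ]
13.68 clamp xy -0.04 0.0014 z 0.1616 [ 3.141  0.006 -2.861] F [-0.3  0.2  0.2] M [ 0.08  0.03 -0.06] 0.0877
```

View pics/w7c.png

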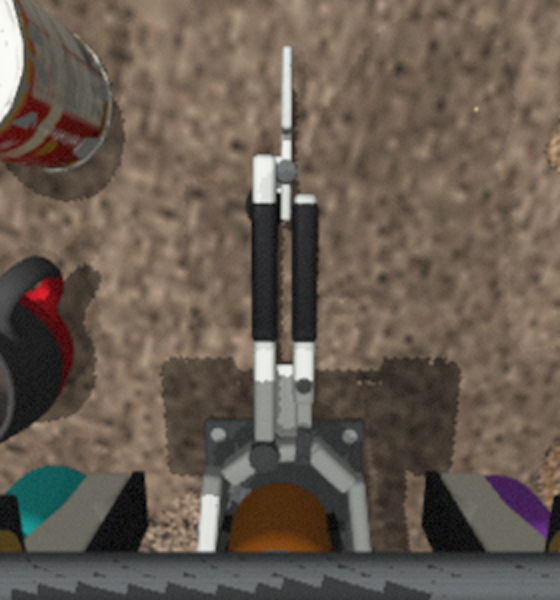

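The crop shows the handles parallel and closed (columns 265 and 305) with the fingers off, so the clamp is locked. Now to locate the lid accurately.

Emit:
apply_moves:
  increments: [-0.009,0.026,0.014,0,0,0,-0.009,0.026,0.014,0,0,0,-0.009,0.026,0.014,0,0,0,-0.009,0.026,0.014,0,0,0,-0.009,0.026,0.01,0,0,0,0,0,0,0,0,0,0,0,0,0,0,0]

```text
t: 14.27
eef_pos: [0.4783, 0.1794, 0.2237]
ee_rot: [-3.139, -0.007, -2.871]
force: [0.0, -1.2, -0.3]
width: 0.0877
```

```bash
python3 - <<'E'
from h import *
np.set_printoptions(precision=4,suppress=True)
inc(); im=grab('wrist','w8.png'); print('lb',[(r['point'],r['conf']) for r in finder.landmark_of('wrist','lid_button')])
hsv=cv2.cvtColor(im,cv2.COLOR_RGB2HSV); m=((hsv[...,2]>150)&(hsv[...,1]<60)).astype(np.uint8)
p0=proj('wrist',[.496,.161,.101]); print('exp',p0)
n,l,st,ce=cv2.connectedComponentsWithStats(m)
for i in range(1,n):
    if st[i,4]>300 and np.linalg.norm(ce[i]-p0)<60:
        c=cv2.findContours((l==i).astype(np.uint8),cv2.RETR_EXTERNAL,cv2.CHAIN_APPROX_NONE)[0][0]
        (e,r)=cv2.minEnclosingCircle(c); print(st[i],ce[i],e,r,onz('wrist',e,.101),onz('wrist',ce[i],.101),cv2.fitEllipse(c))
print('px/m',np.linalg.norm(proj('wrist',[.496,.161,.101])-proj('wrist',[.527,.161,.101])))
goc(.075,0,.16,-2.859)
E
```

```text
14.27 clamp xy 0.0973 0.012 z 0.2237 [-3.139 -0.007 -2.871] F [ 0.  -1.2 -0.3] M [ 0.03 -0.04 -0.01] 0.0877
lb [([435.7, 166.9], 0.76), ([305.1, 173.6], 0.66), ([170.9, 163.9], 0.47), ([295.3, 275.9], 0.42)]
exp [310.3871 170.0926]
[322 100  32  69 647] [341.1886 131.9104] (338.0, 134.0) 36.7696533203125 [0.4774 0.1151 0.101 ] [0.4748 0.1121 0.101 ] ((338.8257141113281, 133.15505981445312), (20.90024185180664, 64.31119537353516), 160.30392456054688)
[ 269  118   67   79 2875] [301.601 164.639] (299.5, 153.5) 44.905555725097656 [0.5122 0.1463 0.101 ] [0.507  0.1576 0.101 ] ((301.0815124511719, 161.71592712402344), (52.04891586303711, 83.72344970703125), 144.77984619140625)
px/m 28.072910239360404
shift [ 0.0175 -0.0171 -0.0634] rot [ 0.0047 -0.0066  0.0133]
```

```bash
python3 - <<'E'
from h import *
np.set_printoptions(precision=4,suppress=True)
g=cv2.cvtColor(cv2.imread('pics/w8.png'),cv2.COLOR_BGR2GRAY)
x0,y0=250,110; c=cv2.resize(g[y0:y0+130,x0:x0+130],None,fx=4,fy=4,interpolation=cv2.INTER_CUBIC)
h=cv2.HoughCircles(cv2.GaussianBlur(c,(0,0),2),cv2.HOUGH_GRADIENT,1,10,param1=60,param2=25,minRadius=85,maxRadius=130)
for q in h[0][:6]:
    p=q[:2]/4+[x0,y0]; print(q,p,onz('wrist',p,.101),onz('wrist',p,.09))
print(onz('wrist',(305.1,173.6),.1035))
# lid mask: bright and compare against expectation
for z in (.101,.085):
  for ang in (0,90,180,270): print(z,ang,proj('wrist',[.496+.031*np.cos(np.radians(ang)),.161+.031*np.sin(np.radians(ang)),z]).round(1))
v=cv2.cvtColor(c,cv2.COLOR_GRAY2BGR)
for q in h[0][:3]: cv2.circle(v,(int(q[0]),int(q[1])),int(q[2]),(0,0,255),1)
cv2.imwrite('pics/hough.png',v)
E
```

```text
[240.5 189.5  92.7] [310.125 157.375] [0.4999 0.1473 0.101 ] [0.4998 0.1491 0.09  ]
[0.5007 0.1659 0.1035]
0.101 0 [283.3 162.8]
0.101 90 [303.5 195.7]
0.101 180 [337.  177.3]
0.101 270 [317.7 142.9]
0.085 0 [285.  160.3]
0.085 90 [304.3 191.9]
0.085 180 [336.2 174.2]
0.085 270 [317.8 141.4]
```

View pics/hough.png

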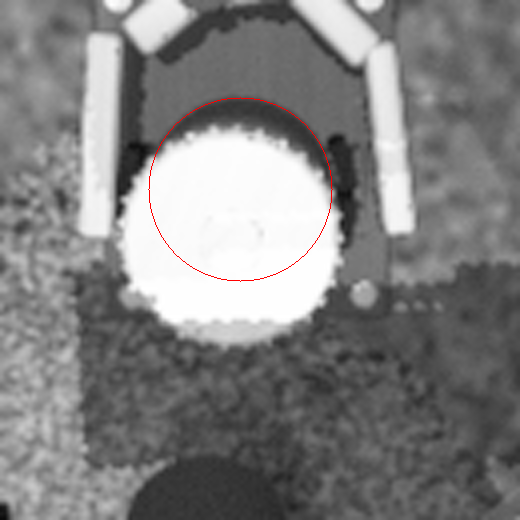

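The lid disc spans columns 120–340 and rows 128–320 in this crop. The Hough circle (red) is wrong, so I'll fit the bright disc itself.

```bash
python3 - <<'E'
from h import *
np.set_printoptions(precision=4,suppress=True)
g=cv2.cvtColor(cv2.imread('pics/w8.png'),cv2.COLOR_BGR2GRAY)
x0,y0=250,110; c=cv2.resize(g[y0:y0+130,x0:x0+130],None,fx=4,fy=4,interpolation=cv2.INTER_CUBIC)
m=cv2.morphologyEx((c>225).astype(np.uint8),cv2.MORPH_OPEN,cv2.getStructuringElement(cv2.MORPH_ELLIPSE,(61,61)))
k=max(cv2.findContours(m,cv2.RETR_EXTERNAL,cv2.CHAIN_APPROX_NONE)[0],key=cv2.contourArea)
e=cv2.fitEllipse(k); p=np.array(e[0])/4+[x0,y0]; P=onz('wrist',p,.102); print(e,p,P)
need([P[0],P[1],.13],-2.859)
for n,v in (('purple',(.3592,.1173)),('turq',(.6458,.19)),('purple2',(.477,.2945))):
  d=np.array(v)-P[:2]; print(n,np.hypot(*d),np.degrees(np.arctan2(d[1],d[0])))
E
```

```text
((230.15499877929688, 232.3553466796875), (188.48475646972656, 214.15211486816406), 100.85051727294922) [307.5387 168.0888] [0.4996 0.1594 0.102 ]
shift [ 0.0211 -0.019  -0.0934] rot [ 0.0047 -0.0066  0.0133]
purple 0.14663217028600684 -163.29498156862945
turq 0.14931508206058705 11.80668663310933
purple2 0.13693658156898003 99.51817659823566
```

Emit:
apply_moves:
  increments: [0.007,-0.006,-0.024,0.0015,-0.002,0.004,0.007,-0.006,-0.024,0.0015,-0.002,0.004,0.006,-0.006,-0.023,0.0015,-0.002,0.004,0,0,-0.015,0,0,0,0,0,0,0,0,0,0,0,0,0,0,0]

```text
t: 14.87
eef_pos: [0.4997, 0.1521, 0.1313]
ee_rot: [-3.14, -0.004, -2.867]
force: [0.2, -0.7, 1.6]
width: 0.0877
```

```bash
python3 -c "
from h import *
inc(); need([.499,.160,.071],-2.859)"
```

```text
14.87 clamp xy 0.0652 -0.0009 z 0.1313 [-3.14  -0.004 -2.867] F [ 0.2 -0.7  1.6] M [ 0.09 -0.07 -0.01] 0.0877
shift [-0.0007  0.0079 -0.0603] rot [ 0.0031 -0.0038  0.0083]
```

Emit:
apply_moves:
  increments: [0,0.003,-0.015,0.001,-0.001,0.003,0,0.003,-0.015,0.001,-0.001,0.003,0,0.002,-0.012,0,-0.001,0.002,0,0,-0.006,0,0,0,0,0,0,0,0,0,0,0,0,0,0,0]

```text
t: 15.37
eef_pos: [0.5029, 0.1585, 0.0861]
ee_rot: [-3.141, 0.003, -2.863]
force: [-0.2, -0.0, 0.3]
width: 0.0876
```

```bash
python3 -c "
from h import *
inc(); need([.499,.160,.071],-2.859)"
```

```text
15.37 clamp xy 0.0704 -0.0058 z 0.0861 [-3.141e+00  3.000e-03 -2.863e+00] F [-0.2 -0.   0.3] M [ 0.13 -0.    0.03] 0.0876
shift [-0.0039  0.0015 -0.0151] rot [-0.0002  0.0034  0.0037]
```

Emit:
apply_moves:
  increments: [-0.002,0.0005,-0.005,0,0.001,0.001,-0.002,0.0005,-0.005,0,0.001,0.001,-0.001,0.0005,-0.004,0,0.001,0.001,0,0,0,0,0,0,0,0,0,0,0,0]

```text
t: 15.78
eef_pos: [0.499, 0.1608, 0.0739]
ee_rot: [3.14, 0.004, -2.859]
force: [0.5, -0.2, 0.5]
width: 0.0876
```

```bash
python3 - <<'E'
from h import *
np.set_printoptions(precision=4,suppress=True)
inc(); need([.499,.160,.071],-2.859)
grab('side','s9.png')
for z in (.08,.088,.1):
    for y in (-.049,.049): print(z,y,proj('side',[*(np.array([.499,.16])+y*CY),z]).round(0))
print([(r['point'],r['conf']) for r in finder.landmark_of('side','lid_button')][:2])
E
```

```text
15.78 clamp xy 0.0737 -0.0027 z 0.0739 [ 3.14   0.004 -2.859] F [ 0.5 -0.2  0.5] M [ 0.06 -0.08  0.05] 0.0876
shift [ 0.     -0.0008 -0.0029] rot [-0.0027  0.0039  0.0004]
0.08 -0.049 [309. 178.]
0.08 0.049 [277. 187.]
0.088 -0.049 [309. 175.]
0.088 0.049 [277. 184.]
0.1 -0.049 [309. 171.]
0.1 0.049 [277. 180.]
[([242.2, 188.9], 0.52)]
```

Emit:
apply_moves:
  increments: [0,0,-0.003,0,0.002,0,0,0,0,0,0,0,0,0,0,0,0,0]

```text
t: 16.13
eef_pos: [0.4994, 0.161, 0.0711]
ee_rot: [3.139, 0.003, -2.859]
force: [0.2, 0.7, 0.5]
width: 0.0877
```

Emit:
apply_moves:
  increments: [0,0,0,0,0,0,0,0,0,0,0,0,0,0,0,0,0,0,0,0,0,0,0,0,0,0,0,0,0,0,0,0,0,0,0,0,0,0,0,0,0,0]
  hand: 0.5
  force: 20

```text
t: 16.72
eef_pos: [0.5, 0.1612, 0.0712]
ee_rot: [3.139, 0.004, -2.859]
force: [0.2, 0.7, -0.0]
width: 0.0606
```

```bash
python3 -c "
from h import *
inc()"
```

```text
16.72 clamp xy 0.0737 -0.0037 z 0.0712 [ 3.139  0.004 -2.859] F [ 0.2  0.7 -0. ] M [ 0.06 -0.12 -0.02] 0.0606
```

Emit:
apply_moves:
  increments: [0,0,0,0,0,0,0,0,0,0,0,0,0,0,0,0,0,0.02,0,0,0,0,0,0.02,0,0,0,0,0,0.02]

```text
t: 17.13
eef_pos: [0.5002, 0.1612, 0.0712]
ee_rot: [3.139, 0.004, -2.796]
force: [1.2, 0.4, -1.5]
width: 0.0602
```

```bash
python3 -c "
from h import *
inc()"
```

```text
17.13 clamp xy 0.0737 -0.0039 z 0.0712 [ 3.139  0.004 -2.796] F [ 1.2  0.4 -1.5] M [ 0.06 -0.43 -0.21] 0.0602
```

Moment is 0.21 N m, so the lid is turning as expected. 0.20 rad more still stays below the earliest possible stop.

Emit:
apply_moves:
  increments: [0,0,0,0,0,0.02,0,0,0,0,0,0.02,0,0,0,0,0,0.02,0,0,0,0,0,0.02,0,0,0,0,0,0.02,0,0,0,0,0,0.02,0,0,0,0,0,0.02,0,0,0,0,0,0.02,0,0,0,0,0,0.02,0,0,0,0,0,0.02]

```text
t: 17.97
eef_pos: [0.5008, 0.1615, 0.0712]
ee_rot: [3.139, 0.005, -2.573]
force: [2.3, -0.3, -1.4]
width: 0.0607
```

```bash
python3 -c "
from h import *
inc()"
```

```text
17.97 clamp xy 0.0739 -0.0046 z 0.0712 [ 3.139  0.005 -2.573] F [ 2.3 -0.3 -1.4] M [ 0.03 -0.58 -0.15] 0.0607
```

Emit:
apply_moves:
  increments: [0,0,0,0,0,0.015,0,0,0,0,0,0.015,0,0,0,0,0,0.015,0,0,0,0,0,0.015,0,0,0,0,0,0.015]
  hand: 0.5
  force: 14

```text
t: 18.38
eef_pos: [0.501, 0.1617, 0.0712]
ee_rot: [3.139, 0.006, -2.489]
force: [3.1, 0.4, -2.9]
width: 0.0612
```

```bash
python3 -c "
from h import *
inc()"
```

```text
18.38 clamp xy 0.074 -0.0048 z 0.0712 [ 3.139  0.006 -2.489] F [ 3.1  0.4 -2.9] M [-0.01 -0.68 -0.19] 0.0612
```

Emit:
apply_moves:
  increments: [0,0,0,0,0,0.015,0,0,0,0,0,0.015,0,0,0,0,0,0.015]

```text
t: 18.63
eef_pos: [0.5011, 0.1618, 0.0712]
ee_rot: [3.139, 0.006, -2.439]
force: [3.2, 0.1, -1.9]
width: 0.0608
```

```bash
python3 -c "
from h import *
inc()"
```

```text
18.63 clamp xy 0.0741 -0.0049 z 0.0712 [ 3.139  0.006 -2.439] F [ 3.2  0.1 -1.9] M [-0.02 -0.75 -0.24] 0.0608
```

Emit:
apply_moves:
  increments: [0,0,0,0,0,0.015,0,0,0,0,0,0.015,0,0,0,0,0,0.015,0,0,0,0,0,0.015]

```text
t: 18.97
eef_pos: [0.5012, 0.1619, 0.0712]
ee_rot: [3.139, 0.006, -2.372]
force: [2.2, 0.3, -2.4]
width: 0.061
```

```bash
python3 -c "
from h import *
inc()"
```

```text
18.97 clamp xy 0.0741 -0.0051 z 0.0712 [ 3.139  0.006 -2.372] F [ 2.2  0.3 -2.4] M [ 0.07 -0.82 -0.31] 0.061
```

Emit:
apply_moves:
  increments: [0,0,0,0,0,0.015,0,0,0,0,0,0.015,0,0,0,0,0,0.015,0,0,0,0,0,0.015]

```text
t: 19.3
eef_pos: [0.5014, 0.1621, 0.0712]
ee_rot: [3.139, 0.007, -2.306]
force: [2.5, 0.8, -1.8]
width: 0.0611
```

```bash
python3 -c "
from h import *
inc()"
```

```text
19.3 clamp xy 0.0743 -0.0053 z 0.0712 [ 3.139  0.007 -2.306] F [ 2.5  0.8 -1.8] M [ 0.12 -0.81 -0.21] 0.0611
```

Emit:
apply_moves:
  increments: [0,0,0,0,0,0.015,0,0,0,0,0,0.015,0,0,0,0,0,0.015,0,0,0,0,0,0.015]

```text
t: 19.63
eef_pos: [0.5015, 0.1622, 0.0712]
ee_rot: [3.139, 0.007, -2.239]
force: [2.2, 1.0, -2.8]
width: 0.061
```

```bash
python3 -c "
from h import *
inc()"
```

```text
19.63 clamp xy 0.0744 -0.0054 z 0.0712 [ 3.139  0.007 -2.239] F [ 2.2  1.  -2.8] M [ 0.18 -0.9  -0.26] 0.061
```

Emit:
apply_moves:
  increments: [0,0,0,0,0,0.015,0,0,0,0,0,0.015,0,0,0,0,0,0.015,0,0,0,0,0,0.015]

```text
t: 19.97
eef_pos: [0.5016, 0.1624, 0.0712]
ee_rot: [3.139, 0.007, -2.172]
force: [2.0, 1.2, -3.0]
width: 0.0605
```

```bash
python3 -c "
from h import *
inc()"
```

```text
19.97 clamp xy 0.0745 -0.0056 z 0.0712 [ 3.139  0.007 -2.172] F [ 2.   1.2 -3. ] M [ 0.24 -0.85 -0.19] 0.0605
```

Emit:
apply_moves:
  increments: [0,0,0,0,0,0.015,0,0,0,0,0,0.015,0,0,0,0,0,0.015,0,0,0,0,0,0.015]

```text
t: 20.3
eef_pos: [0.5017, 0.1625, 0.0712]
ee_rot: [3.139, 0.008, -2.106]
force: [2.6, 1.7, -2.7]
width: 0.061
```

```bash
python3 -c "
from h import *
inc()"
```

```text
20.3 clamp xy 0.0746 -0.0057 z 0.0712 [ 3.139  0.008 -2.106] F [ 2.6  1.7 -2.7] M [ 0.29 -0.92 -0.3 ] 0.061
```

Emit:
apply_moves:
  increments: [0,0,0,0,0,0.015,0,0,0,0,0,0.015,0,0,0,0,0,0.015,0,0,0,0,0,0.015]

```text
t: 20.63
eef_pos: [0.5018, 0.1626, 0.0713]
ee_rot: [3.139, 0.008, -2.039]
force: [3.4, 0.9, -1.6]
width: 0.0611
```

```bash
python3 -c "
from h import *
inc()"
```

```text
20.63 clamp xy 0.0747 -0.0059 z 0.0713 [ 3.139  0.008 -2.039] F [ 3.4  0.9 -1.6] M [ 0.16 -0.84 -0.52] 0.0611
```

Moment jumped to 0.52 N m: the stop is reached. Releasing the torque by opening the fingers, then checking the button.

Emit:
apply_moves:
  increments: [0,0,0,0,0,0]

```text
t: 20.72
eef_pos: [0.5018, 0.1626, 0.0712]
ee_rot: [3.139, 0.008, -2.039]
force: [3.8, 1.1, -1.6]
width: 0.0612
```

```bash
python3 -c "
from h import *
inc()"
```

```text
20.72 clamp xy 0.0746 -0.0059 z 0.0712 [ 3.139  0.008 -2.039] F [ 3.8  1.1 -1.6] M [ 0.23 -0.82 -0.52] 0.0612
```

Emit:
apply_moves:
  increments: [0,0,0,0,0,0,0,0,0,0,0,0,0,0,0,0,0,0,0,0,0,0,0,0,0,0,0,0,0,0]
  hand: 0

```text
t: 21.13
eef_pos: [0.5, 0.1614, 0.0713]
ee_rot: [3.138, 0.005, -2.037]
force: [-0.5, -0.1, 0.0]
width: 0.0855
```

Emit:
apply_moves:
  increments: [0,0,0.025,0,0,0,0,0,0.025,0,0,0,0,0,0.025,0,0,0,-0.004,0.012,0.02,0,0,-0.09,-0.005,0.012,0.015,0,0,-0.09,-0.005,0.012,0.015,0,0,-0.09,-0.005,0.012,0.01,0,0,-0.09,0,0,0,0,0,-0.09,0,0,0,0,0,-0.09,0,0,0,0,0,-0.09,0,0,0,0,0,-0.09,0,0,0,0,0,-0.08,0,0,0,0,0,0]

```text
t: 22.22
eef_pos: [0.4759, 0.2089, 0.2135]
ee_rot: [3.131, 0.002, -2.876]
force: [0.6, -0.3, 0.4]
width: 0.0878
```

```bash
python3 - <<'E'
from h import *
np.set_printoptions(precision=4,suppress=True)
inc(); grab('wrist','w10.png'); grab('side','s10.png')
for n in('wrist','side'):
  for k in ('lid_button','jar'): print(n,k,[(np.round(r['point'],1),round(r['conf'],2)) for r in finder.landmark_of(n,k)])
g=cv2.cvtColor(cv2.imread('pics/w10.png'),cv2.COLOR_BGR2GRAY)
p0=proj('wrist',[.4996,.1594,.102]); x0,y0=(p0-65).astype(int); print(p0)
c=cv2.resize(g[max(y0,0):y0+130,x0:x0+130],None,fx=4,fy=4,interpolation=cv2.INTER_CUBIC)
m=cv2.morphologyEx((c>225).astype(np.uint8),cv2.MORPH_OPEN,cv2.getStructuringElement(cv2.MORPH_ELLIPSE,(61,61)))
k=max(cv2.findContours(m,cv2.RETR_EXTERNAL,cv2.CHAIN_APPROX_NONE)[0],key=cv2.contourArea)
e=cv2.fitEllipse(k); p=np.array(e[0])/4+[x0,max(y0,0)]; print('lid',e,p,onz('wrist',p,.102))
goc(-.182,.045,.12,-2.859)
E
```

```text
22.22 clamp xy 0.1263 0.0061 z 0.2135 [ 3.131  0.002 -2.876] F [ 0.6 -0.3  0.4] M [-0.01  0.02 -0.04] 0.0878
wrist lid_button [(array([300.9, 255.8]), 0.68), (array([312.1, 143.9]), 0.61), (array([164.7, 134.4]), 0.61), (array([452.5, 136.2]), 0.52)]
wrist jar [(array([306.7, 224.6]), 0.83), (array([316.5, 135.9]), 0.76), (array([418.5, 128.5]), 0.72), (array([191.8,  20.7]), 0.71), (array([202.9, 131.4]), 0.6)]
side lid_button [(array([337.5, 235.3]), 0.6), (array([243.8, 190.7]), 0.38), (array([294.5, 174.8]), 0.35)]
side jar [(array([273.9, 188.1]), 0.94), (array([243.5, 223.4]), 0.92), (array([337.9, 194.7]), 0.91), (array([294.9, 206.9]), 0.71), (array([233.5, 199.4]), 0.18)]
[313.3793 140.0881]
lid ((257.7501525878906, 270.9317321777344), (221.33731079101562, 225.1923828125), 150.95286560058594) [312.4375 142.7329] [0.4998 0.1623 0.102 ]
shift [ 0.0484 -0.307  -0.0933] rot [-0.0107 -0.0013  0.0113]
```

The lid is still in place, within 3 mm and the measurement's noise. Going to the release lever with fingers shut.

Emit:
apply_moves:
  increments: [0.005,-0.03,0,-0.001,0,0.001,0.005,-0.03,0,-0.001,0,0.001,0.005,-0.03,0,-0.001,0,0.001,0.005,-0.03,0,-0.001,0,0.001,0.005,-0.03,0,-0.001,0,0.001,0.005,-0.03,-0.01,-0.001,0,0.001,0.005,-0.03,-0.015,-0.001,0,0.001,0.005,-0.03,-0.02,-0.001,0,0.001,0.004,-0.03,-0.02,-0.001,0,0.001,0.004,-0.02,-0.015,0,0,0.001,0,0,0,0,0,0,0,0,0,0,0,0,0,0,0,0,0,0]
  hand: 1
  force: 10

```text
t: 23.6
eef_pos: [0.5253, -0.0935, 0.1308]
ee_rot: [3.14, 0.002, -2.842]
force: [1.0, 0.0, 0.3]
width: 0.0066
```

```bash
python3 - <<'E'
from h import *
np.set_printoptions(precision=4,suppress=True)
inc(); grab('side','s11.png')
for k in ('lever_tab','lever','handles_grip'): print(k,[(np.round(r['point'],1),round(r['conf'],2)) for r in finder.landmark_of('side',k)])
print('exp tab',proj('side',[*(C0-.18*CX+.0025*CY),.049]))
goc(-.182,.045,.075,-2.859)
E
```

```text
23.6 clamp xy -0.1778 0.043 z 0.1308 [ 3.14   0.002 -2.842] F [1.  0.  0.3] M [ 0.07  0.02 -0.01] 0.0066
lever_tab [(array([341.7, 238.5]), 0.74)]
lever []
handles_grip [(array([326. , 227.5]), 0.63)]
exp tab [346.0502 237.7509]
shift [-0.0015 -0.0056 -0.0569] rot [-0.0029  0.0039 -0.0187]
```

Emit:
apply_moves:
  increments: [-0.004,-0.003,-0.018,-0.001,0.001,-0.006,-0.004,-0.003,-0.018,-0.001,0.001,-0.006,-0.003,-0.002,-0.018,-0.001,0.001,-0.005,0,0,-0.01,0,0,0,0,0,0,0,0,0,0,0,0,0,0,0]

```text
t: 24.3
eef_pos: [0.5188, -0.0955, 0.0714]
ee_rot: [-3.139, 0.012, -2.849]
force: [-0.1, -0.2, 0.1]
width: 0.0006
```

```bash
python3 - <<'E'
from h import *
inc()
goc(-.182,.045,.023,-2.859)
E
```

```text
24.3 clamp xy -0.1779 0.0498 z 0.0714 [-3.139  0.012 -2.849] F [-0.1 -0.2  0.1] M [ 0.13  0.02 -0.04] 0.0006
shift [ 0.0058 -0.0026 -0.0484] rot [-0.0011  0.0125 -0.0102]
```

Emit:
apply_moves:
  increments: [-0.001,-0.003,-0.014,0,0.004,-0.003,-0.001,-0.003,-0.014,0,0.004,-0.003,-0.001,-0.003,-0.014,0,0.004,-0.003,-0.001,-0.001,-0.006,0,0.002,-0.001,0,0,0,0,0,0,0,0,0,0,0,0]

```text
t: 24.8
eef_pos: [0.5209, -0.1026, 0.0292]
ee_rot: [-3.141, 0.01, -2.853]
force: [-0.2, 0.7, -0.1]
width: 0.0004
```

```bash
python3 - <<'E'
from h import *
inc()
goc(-.182,.030,.023,-2.859)
E
```

```text
24.8 clamp xy -0.1854 0.0498 z 0.0292 [-3.141  0.01  -2.853] F [-0.2  0.7 -0.1] M [ 0.1  -0.07 -0.01] 0.0004
shift [ 0.0181  0.0088 -0.0062] rot [-0.0019  0.01   -0.0061]
```

Emit:
apply_moves:
  increments: [0.004,0.002,-0.001,0,0.002,-0.001,0.004,0.002,-0.001,0,0.002,-0.001,0.004,0.002,-0.001,0,0.002,-0.001,0.004,0.002,0,0,0.002,-0.001,0,0,0,0,0,0]

```text
t: 25.22
eef_pos: [0.5416, -0.0929, 0.0298]
ee_rot: [3.141, 0.008, -2.856]
force: [-0.2, 1.6, 0.3]
width: 0.0007
```

```bash
python3 - <<'E'
from h import *
inc()
goc(-.182,.024,.025,-2.859)
E
```

```text
25.22 clamp xy -0.1818 0.0272 z 0.0298 [ 3.141  0.008 -2.856] F [-0.2  1.6  0.3] M [ 0.07 -0.08  0.  ] 0.0007
shift [ 0.0032  0.0007 -0.0048] rot [-0.0024  0.0076 -0.0033]
```

Emit:
apply_moves:
  increments: [0.0015,0.0004,-0.001,0,0.002,0,0.0015,0.0004,-0.001,0,0.002,0,0.0015,0.0004,-0.001,0,0.002,0]

```text
t: 25.47
eef_pos: [0.5468, -0.0912, 0.0269]
ee_rot: [3.14, 0.002, -2.855]
force: [-0.4, 0.1, -0.4]
width: 0.0008
```

Emit:
apply_moves:
  increments: [0.0015,0.0004,0,0,0,0,0.0015,0.0004,0,0,0,0]

```text
t: 25.63
eef_pos: [0.5496, -0.0905, 0.0264]
ee_rot: [3.139, 0.001, -2.855]
force: [-1.5, -1.2, 0.8]
width: 0.0004
```

```bash
python3 - <<'E'
from h import *
inc()
E
```

```text
25.63 clamp xy -0.1818 0.0188 z 0.0264 [ 3.139e+00  1.000e-03 -2.855e+00] F [-1.5 -1.2  0.8] M [-0.06  0.48 -0.02] 0.0004
```

Emit:
apply_moves:
  increments: [0.0012,0.0003,0,0,0,0,0.0012,0.0003,0,0,0,0]

```text
t: 25.8
eef_pos: [0.5505, -0.0903, 0.026]
ee_rot: [3.139, -0.002, -2.856]
force: [-3.2, -1.3, 3.2]
width: 0.0004
```

Emit:
apply_moves:
  increments: [0.0012,0.0003,0,0,0,0]

```text
t: 25.88
eef_pos: [0.5509, -0.0903, 0.0258]
ee_rot: [3.139, -0.004, -2.856]
force: [-4.1, -1.0, 1.8]
width: -0.0
```

```bash
python3 - <<'E'
from h import *
inc(); grab('side')
for k in ('lever_tab','handle','handles_grip'): print(k,[(np.round(r.get('point'),1),round(r['conf'],2)) for r in finder.landmark_of('side',k)] if k!='handle' else [(np.round(r['box'],1),round(r['conf'],2)) for r in finder.find_in('side',k)])
E
```

```text
25.88 clamp xy -0.1819 0.0176 z 0.0258 [ 3.139 -0.004 -2.856] F [-4.1 -1.   1.8] M [-0.25  1.23  0.03] -0.0
lever_tab [(array([346.5, 240.1]), 0.41), (array([391.3, 239.3]), 0.3)]
handle []
handles_grip [(array([326.5, 223.3]), 0.6)]
```

Emit:
apply_moves:
  increments: [0.0025,0.0007,0,0,0,0,0.0025,0.0007,0,0,0,0]

```text
t: 26.25
eef_pos: [0.5549, -0.0891, 0.0257]
ee_rot: [3.138, -0.005, -2.857]
force: [-5.0, -0.1, 3.1]
width: 0.0002
```

Emit:
apply_moves:
  increments: [0.0025,0.0007,0,0,0,0,0.0025,0.0007,0,0,0,0]

```text
t: 26.42
eef_pos: [0.5574, -0.0881, 0.0253]
ee_rot: [3.138, -0.01, -2.857]
force: [-12.6, -4.1, 9.5]
width: 0.0002
```

```bash
python3 - <<'E'
from h import *
inc()
E
```

```text
26.42 clamp xy -0.1816 0.0107 z 0.0253 [ 3.138 -0.01  -2.857] F [-12.6  -4.1   9.5] M [-1.39  4.62  0.15] 0.0002
```

Force rose to about 13 N lateral, so the lever is at its hard stop. Backing off and lifting away.

Emit:
apply_moves:
  increments: [-0.004,-0.0012,0,0,0,0,-0.006,-0.002,0,0,0,0,-0.01,-0.003,0,0,0,0,-0.01,-0.003,0,0,0,0,0,0,0,0,0,0]

```text
t: 26.83
eef_pos: [0.5286, -0.0972, 0.0254]
ee_rot: [3.138, -0.005, -2.856]
force: [-0.8, 0.0, -0.6]
width: 0.0004
```

```bash
python3 - <<'E'
from h import *
inc(); grab('side','s12.png'); grab('wrist','w12.png')
for k in ('lever_tab','handles_grip'): print(k,[(np.round(r['point'],1),round(r['conf'],2)) for r in finder.landmark_of('side',k)])
E
```

```text
26.83 clamp xy -0.1824 0.0409 z 0.0254 [ 3.138 -0.005 -2.856] F [-0.8  0.  -0.6] M [ 0.09  0.06 -0.01] 0.0004
lever_tab [(array([344.5, 240.6]), 0.7)]
handles_grip [(array([323.2, 225.9]), 0.65)]
```

Emit:
apply_moves:
  increments: [0,0,0.03,0,0,0,0,0,0.03,0,0,0,0,0,0.03,0,0,0,0,0,0.03,0,0,0,0,0.01,0.02,0,0,0,-0.003,0.03,0.015,0,0,0.006,-0.003,0.03,0.01,0,0,0.006,-0.003,0.03,0,0,0,0.006,-0.003,0.03,0,0,0,0.006,0,0.02,0,0,0,0.006,0,0.01,0,0,0,0,0,0,0,0,0,0,0,0,0,0,0,0]

```text
t: 28.12
eef_pos: [0.522, 0.0719, 0.2014]
ee_rot: [3.138, 0.004, -2.825]
force: [-0.2, -0.8, 0.0]
width: 0.0006
```

```bash
cat > chk.py <<'E'
from h import *
np.set_printoptions(precision=4,suppress=True)
inc(); grab('wrist','w13.png')
im=cv2.cvtColor(cv2.imread('pics/w13.png'),cv2.COLOR_BGR2GRAY)
# sample brightness across the handles at clamp x=-.1, z=.05
for x in (-.1,-.12):
    ys=np.arange(-.03,.061,.003); v=[]
    for y in ys:
        p=proj('wrist',[*(C0+x*CX+y*CY),.05]); v.append(int(cv2.getRectSubPix(im,(1,1),tuple(map(float,p)))[0,0]))
    print(x,list(zip((ys*1000).round().astype(int).tolist(),v)))
for k in ('lever_tab','lid_button'): print(k,[(np.round(r['point'],1),round(r['conf'],2),onz('wrist',r['point'],.049 if k=='lever_tab' else .1035)) for r in finder.landmark_of('wrist',k)])
E
python3 chk.py
```

```text
28.12 clamp xy -0.0181 0.0 z 0.2014 [ 3.138  0.004 -2.825] F [-0.2 -0.8  0. ] M [-0.   -0.01 -0.01] 0.0006
-0.1 [(-30, 111), (-27, 115), (-24, 115), (-21, 107), (-18, 85), (-15, 41), (-12, 52), (-9, 47), (-6, 32), (-3, 84), (0, 119), (3, 120), (6, 119), (9, 109), (12, 106), (15, 104), (18, 99), (21, 107), (24, 25), (27, 48), (30, 55), (33, 42), (36, 38), (39, 113), (42, 108), (45, 115), (48, 121), (51, 112), (54, 109), (57, 124), (60, 132)]
-0.12 [(-30, 104), (-27, 102), (-24, 119), (-21, 137), (-18, 114), (-15, 49), (-12, 65), (-9, 53), (-6, 35), (-3, 68), (0, 81), (3, 65), (6, 119), (9, 123), (12, 115), (15, 109), (18, 119), (21, 119), (24, 104), (27, 100), (30, 25), (33, 51), (36, 58), (39, 46), (42, 32), (45, 115), (48, 118), (51, 110), (54, 90), (57, 92), (60, 102)]
lever_tab [(array([329. ,  27.7]), 0.74, array([ 0.5675, -0.0898,  0.049 ]))]
lid_button [(array([182.6, 258.3]), 0.64, array([0.6499, 0.1932, 0.1035])), (array([439. , 269.3]), 0.57, array([0.3658, 0.1148, 0.1035]))]
```

The handle is open: the dark band sits at +24…+38 mm at x = -0.1, matching the opening measured at the start. The lever is back within noise. Handing in.

```bash
python3 -c "
from h import *
print(arm.job_done())"
```

```text
the job is handed in; nothing more can be done
None
```

I squeezed the clamp shut with a 15 N grip until it locked. I then turned the lid about 0.8 rad anticlockwise to its stop and pressed the release lever. After that I backed off, lifted clear and handed the job in at about 28 s.

**Checks that agreed**
- **Clamp locked:** a picture after the squeeze showed the handles closed and parallel, with the fingers off them.
- **Lid stop:** the turning moment stayed at about 0.2 to 0.3 N m, then jumped to 0.52 N m and held there, so I stopped.
- **Clamp released:** the last wrist image shows the moving handle back at its open position and the lever back within 2 to 3 mm, which is the measurement noise.
- **Jar:** before the release the lid was within 3 mm of where I first measured it. I did not measure it again afterwards.

**Checks that failed or disagreed**
- **Fingertip position:** the pictures put the fingertips about 17 mm behind the TCP, although the stated value is 11 mm ahead of it. My first squeeze therefore closed above the handles without touching them, and I repeated it lower.
- **Lid torque:** 0.52 N m is inside the 0.4 to 0.7 N m range in which the jar may twist. The last turn could have shifted the jar's wall point by about 2 mm at most.
- **Lever force:** at its hard stop the lever was pressed with about 13 N sideways, 16 N in all. That is more than the light pressure asked for, but under the 20 N limit.
- **Safety button:** I did not see it pop up. I infer it from the lid reaching its stop.
- **Other objects:** I did not measure them again at the end. I noticed no contact with them.

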